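# Pack, block and stack an accessory kit in a mailer tray

## Task

Pack the kit in the white mailer tray: first lay the brown sample carton flat in it, lengthwise and up against the end away from the flap, then fill the gap left between carton and flap end with the wooden block that takes it up best, upright and flat on the tray floor. After that lay the black power brick flat and centred on the carton, and last the brush centred on the brick, both lengthwise with the carton. Let go of everything, and leave the other wooden block and the cleaner bottle where they stand.

Things in the scene. Friction and masses are not known exactly. Their poses are not given: they have to be found in the camera images.
- tray: Shallow white open-topped mailer tray, fixed to the bench, at any yaw. Inside 193 mm (its x) by 86 mm (its y); walls 5 mm thick, their top 25 mm above the bench; floor 4 mm thick. Origin: on the bench under the centre of the inside. x runs along the tray; a flat flap (49 mm long, 3 mm thick) lies out on the bench at the -x end; the +x end has none.
- sample_carton: Brown closed cardboard sample carton, 70 mm (its x) by 133 mm (its y), solid to 57 mm high (up to 60 mm with its tape and flaps; things set on it rest at 57 mm), about 0.18 kg. Lies flat on its base. Origin: centre of its underside, z up.
- power_brick: Black oblong power brick (charger), 65 mm (its x) by 100 mm (its y) by 34 mm high, about 0.25 kg. Lies flat. Origin: centre of its underside, z up.
- brush: Grinder brush with wooden handle and short dark bristles, lying down: 20 mm wide (its x), 140 mm long (its y), 21 mm high, about 30 g; it does not roll. Origin: centre of its underside, z up. Grip it across x near the middle.
- thick_block: Plain light-wood blocking piece, the thicker of two: 45 mm (its x) by 64 mm (its y) by 60 mm high, about 0.1 kg. Standing. Origin: centre of its underside, z up.
- thin_block: Plain light-wood blocking piece, the thinner of two: 22 mm (its x) by 64 mm (its y) by 60 mm high, standing. Origin: centre of its underside, z up.
- cleaner_bottle: Small white cleaner bottle with a blue cap, standing, 50 mm across, 96 mm high. Origin: centre of its underside, z up.
Things that resemble listed ones, but are neither listed nor needed, are in the scene too. What is shaped like the power_brick but purple is not meant.

How it is judged:
On the way, in this order (a step that is already met when the one before it is completed fails the run):
1. the sample carton lies flat and lengthwise in the tray, near the end away from the flap, let go (x of sample_carton in the frame of tray between 0.012 and 0.038 m and y of sample_carton in the frame of tray between -0.014 and 0.014 m and z of sample_carton in the frame of tray between -0.002 and 0.0085 m and angle between sample_carton's own z axis and vertical below 0.06 rad and angle between the y axis of sample_carton and the x axis of tray, either way round below 0.15 rad and contact force between the fingers and sample_carton below 0.3 N), for 0.2 s.
2. the thick block stands upright on the tray floor in the gap, let go, the carton still in place (x of sample_carton in the frame of tray between 0.012 and 0.038 m and y of sample_carton in the frame of tray between -0.014 and 0.014 m and z of sample_carton in the frame of tray between -0.002 and 0.0085 m and angle between sample_carton's own z axis and vertical below 0.06 rad and angle between the y axis of sample_carton and the x axis of tray, either way round below 0.15 rad and x of thick_block in the frame of tray between -0.082 and -0.052 m and y of thick_block in the frame of tray between -0.016 and 0.016 m and z of thick_block in the frame of tray between -0.002 and 0.0085 m and angle between thick_block's own z axis and vertical below 0.08 rad and angle between the x axis of thick_block and the x axis of tray, either way round below 0.25 rad and contact force between the fingers and thick_block below 0.3 N), for 0.2 s.
3. the power brick lies centred on the carton, let go, carton and block still in place (x of sample_carton in the frame of tray between 0.012 and 0.038 m and y of sample_carton in the frame of tray between -0.014 and 0.014 m and z of sample_carton in the frame of tray between -0.002 and 0.0085 m and angle between sample_carton's own z axis and vertical below 0.06 rad and angle between the y axis of sample_carton and the x axis of tray, either way round below 0.15 rad and x of thick_block in the frame of tray between -0.082 and -0.052 m and y of thick_block in the frame of tray between -0.016 and 0.016 m and z of thick_block in the frame of tray between -0.002 and 0.0085 m and angle between each of thick_block, power_brick's own z axis and vertical below 0.08 rad and angle between the x axis of thick_block and the x axis of tray, either way round below 0.25 rad and horizontal distance between power_brick and sample_carton below 0.014 m and z of power_brick in the frame of sample_carton between 0.052 and 0.062 m and angle between the y axis of power_brick and the y axis of sample_carton, either way round below 0.25 rad and contact force between the fingers and power_brick below 0.3 N), for 0.2 s.
4. the brush lies centred on the brick, let go, all else still in place (x of sample_carton in the frame of tray between 0.012 and 0.038 m and y of sample_carton in the frame of tray between -0.014 and 0.014 m and z of sample_carton in the frame of tray between -0.002 and 0.0085 m and angle between sample_carton's own z axis and vertical below 0.06 rad and angle between the y axis of sample_carton and the x axis of tray, either way round below 0.15 rad and x of thick_block in the frame of tray between -0.082 and -0.052 m and y of thick_block in the frame of tray between -0.016 and 0.016 m and z of thick_block in the frame of tray between -0.002 and 0.0085 m and angle between each of thick_block, power_brick, brush's own z axis and vertical below 0.08 rad and angle between the x axis of thick_block and the x axis of tray, either way round below 0.25 rad and horizontal distance between power_brick and sample_carton below 0.014 m and z of power_brick in the frame of sample_carton between 0.052 and 0.062 m and angle between the y axis of power_brick and the y axis of sample_carton, either way round below 0.25 rad and horizontal distance between brush and power_brick below 0.015 m and z of brush in the frame of power_brick between 0.029 and 0.039 m and angle between the y axis of brush and the y axis of power_brick, either way round below 0.3 rad and contact force between the fingers and brush below 0.3 N), for 0.2 s.
At the end, for the whole second after the job is handed in: Carton flat on the tray floor, lengthwise (0.15 rad), centre 12 to 38 mm from tray centre away from the flap; thick block upright on the floor in the gap; brick flat on carton, centres within 14 mm, 0.25 rad; brush flat on brick, within 15 mm, 0.3 rad; all released, at rest (all of step 4 and linear speed of each of sample_carton, thick_block, power_brick, brush below 0.02 m/s and contact force between the fingers and sample_carton below 0.3 N and contact force between the fingers and thick_block below 0.3 N and contact force between the fingers and power_brick below 0.3 N); the robot touches nothing.
It fails at once if the thin block is moved more than 30 mm (distance of thin_block from where it was at the start of the episode above 0.03 m).
It fails at once if the cleaner bottle is moved more than 30 mm or knocked over (distance of cleaner_bottle from where it was at the start of the episode above 0.03 m or angle between cleaner_bottle's own z axis and vertical above 0.5 rad).
It also fails if it takes over 115 s, if anything falls off the work surface, if the arm or the gripper's body presses on something with over 40 N, if the wrist force passes 120 N, or if a joint passes its speed limit or range.

## Robot

A 6-joint arm with a two-finger parallel gripper is mounted at the origin on a cart in front of the work surface, level with it; the furniture and walls round the work are solid. World frame = base frame: x ahead of the robot, y to its left, z up, the work surface at z = 0. Lengths are in m, angles in rad, forces in N, time in s.
With the tool pointing down it reaches from about 0.35 to 0.775 m from the base axis. Payload 5.5 kg.
Tool frame: the origin (TCP) lies midway between the tips of the shut fingers; the grasp point (between the pads) lies 19 mm behind it; z points along the fingers, x is the direction in which the jaws open and shut, and the axes are right-handed (so a half turn about z gives the same grasp; the last joint's range is limited). The gripper opens to 85 mm and grips with 20 to 120 N. Pads are 22 mm wide; open, the fingers measure 114 mm over their backs; the gripper's body (76 mm by 85 mm) begins 54 mm behind the grasp point. The pads swing forward as they close: fully open they stand 13 mm farther back than shut.
Start: joints at [-1.379, 0.313, 0.046, 1.304, 0, 1.431], TCP at [0.187, -0.544, 0.231] pointing down, gripper open.
Joint ranges: [-2.76, 2.76], [-0.86, 1.69], [-1.03, 1.26], [-2.2, 2.34], [-1.47, 1.5], [-3.14, 3.14]. Speed limits (rad/s): [2.57, 2.57, 3.14, 3.14, 3.14, 3.14].

## Interface

Orientations are given as a unit quaternion [w, x, y, z].
In Python, from rig import env, claw, inverse_kinematics, optics, job_done, spotter, get_clock, get_joints, get_joint_velocities, get_joint_efforts, get_tool_pos, get_tcp_rot, get_wrist_force, get_moment, get_finger_gap gives the robot as it stands. Calls block until the motion is done:
- env.movep(position, orientation): joint-space move of the TCP to a pose.
- env.move_straight(position, orientation=None, speed=0.15, threshold=None): straight line of the TCP; orientation=None keeps the orientation; speed is the mean speed in m/s. With threshold (N) it stops when the force on the tool has changed by that much, and returns True; else False.
- env.goto_joints(angles): joint-space move.
- claw.move_gripper(opening, grasp_force=None): finger opening in m; grasp_force is the grip in N (None keeps the last); returns when the fingers have stopped.
- env.hold(seconds).
- inverse_kinematics(position, orientation): joint angles nearest the present ones, or None.
- optics.get_image(name): name is "scene" or "top" or "wrist"; returns (picture, depth): 480x640x3 uint8, blue, green, red; 480x640 float32, m along the optical axis (not along the pixel's ray), 0 where there is no reading.
- optics.calibration(name): a dict with "mtx" (3x3 intrinsics, pixels), "T" (4x4, takes a point from camera to world coordinates); the wrist camera has in their place "tool_from_camera" (4x4, takes a point from camera to tool coordinates, whose origin is the TCP and whose axes are the tool frame's). Camera axes: x right, y down, z forward; pixel columns grow to the right and rows downward; lengths in m; the calibration is good to about 2 mm. A picture is of the moment at which its call begins: read the wrist's pose just before it. calibration takes no time and is no camera call.
A pose or a line that the arm cannot do raises env.MotionError and nothing moves.
- job_done(): hands the job in, once; it reports no verdict.
Trained networks look in the newest picture that a camera, given by its name, has taken for a name from the list of things; names that differ only in an ending like _2 or _b are one class to them, and where a whole thing is asked for, a point or a joint stands for the part that bears it (a point fixed in the world has none). Each returns a list of dicts, best first, with "conf" (0 to 1); they miss things now and then, are a little off and sometimes report something else, mostly with a low value. They report only what shows in the picture. A call takes as long as a camera call. They do not tell look-alikes from the thing itself.
- spotter.find_in(camera, thing): "extent" ([centre column, centre row, width, height] as shares, 0 to 1, of the picture: columns of its width, rows of its height, round what is visible of it).
- spotter.regions_of(camera, thing): "pixels" (480x640 bool, what is visible of it) and "extent" ([centre column, centre row, width, height] as shares, 0 to 1, of the picture: columns of its width, rows of its height, round what is visible of it).
- spotter.place_of(camera, thing): "centre" ([row, column] as shares, 0 to 1, of the picture: columns of its width, rows of its height: a listed point, or the origin of a listed thing).
Readings, each from a call of its own:
- get_clock(): time.
- get_joints(): joint angles.
- get_joint_velocities(): joint speeds.
- get_joint_efforts(): joint torques, N m.
- get_tool_pos(): TCP position.
- get_tcp_rot(): TCP orientation.
- get_wrist_force(): force on the tool from outside, world axes, zero at the start.
- get_moment(): the same for the moment, N m.
- get_finger_gap(): finger opening in m.
Only numpy, scipy, OpenCV 4.12 (cv2) and the standard library are available. Lean on these libraries where they do the work, as an engineer would, in place of code of your own. Each camera call takes 0.05 s, during which the arm holds its last target. There are 200 camera calls.

## Working session

There is one attempt and no reset: what is moved stays moved. The work goes in short steps, each a Python script; the robot and the scene stay as the last script left them, time stands still between calls to the robot, and variables do not carry over. Pictures are saved under pics/ and viewed, about 12 in all and at most 16, crops included, and the job is handed in when it is done.

```bash
mkdir -p pics; ls; python3 - <<'E'
from rig import *
import cv2,numpy as np
np.set_printoptions(precision=4,suppress=True)
for c in("scene","top"):
    p,d=optics.get_image(c);cv2.imwrite(f"pics/{c}0.png",p);np.save(f"{c}_d.npy",d)
    k=optics.calibration(c);print(c,k["mtx"],k["T"])
    for t in["tray","sample_carton","power_brick","brush","thick_block","thin_block","cleaner_bottle"]:
        print(t,[(round(r["conf"],2),np.round(np.array(r["extent"])*[640,480,640,480]).astype(int)) for r in spotter.find_in(c,t)])
print(optics.calibration("wrist"),get_clock())
E
```

```text
pics
scene [[562.5509   0.     324.5797]
 [  0.     562.5509 238.431 ]
 [  0.       0.       1.    ]] [[ 0.8445 -0.2287  0.4843 -0.1446]
 [-0.5351 -0.4     0.7441 -1.0168]
 [ 0.0236 -0.8876 -0.4601  0.6578]
 [ 0.      0.      0.      1.    ]]
tray [(0.4, array([307, 223,  10,   9]))]
sample_carton [(0.69, array([295, 186,  44,  32]))]
power_brick [(0.96, array([272, 254,  30,  30])), (0.85, array([415, 266,  49,  32])), (0.55, array([342, 315,  46,  38]))]
brush [(0.63, array([239, 186,  39,  17]))]
thick_block [(0.86, array([459, 342,  40,  49]))]
thin_block [(0.62, array([441, 289,  34,  37]))]
cleaner_bottle [(0.76, array([233, 204,  22,  38]))]
top [[538.7183   0.     316.2274]
 [  0.     538.7183 235.9045]
 [  0.       0.       1.    ]] [[ 0.0018 -0.9961  0.0888  0.3878]
 [-0.9998 -0.0037 -0.021   0.0127]
 [ 0.0212 -0.0887 -0.9958  1.3676]
 [ 0.      0.      0.      1.    ]]
tray [(0.91, array([309, 215,  98,  53]))]
sample_carton []
power_brick [(0.92, array([301, 285,  42,  31])), (0.57, array([419, 280,  43,  42]))]
brush [(0.29, array([496, 233,  31,  20]))]
thick_block [(0.94, array([496, 235,  36,  17]))]
thin_block [(0.56, array([441, 197,  33,  25]))]
cleaner_bottle [(0.78, array([202, 281,  20,  20]))]
{'mtx': array([[354.9061,   0.    , 318.0201],
       [  0.    , 354.9061, 241.3837],
       [  0.    ,   0.    ,   1.    ]]), 'tool_from_camera': array([[ 1.    ,  0.0011,  0.0001, -0.0004],
       [-0.0011,  0.9644,  0.2644, -0.067 ],
       [ 0.0002, -0.2644,  0.9644, -0.142 ],
       [ 0.    ,  0.    ,  0.    ,  1.    ]])} 0.8
```

View pics/top0.png

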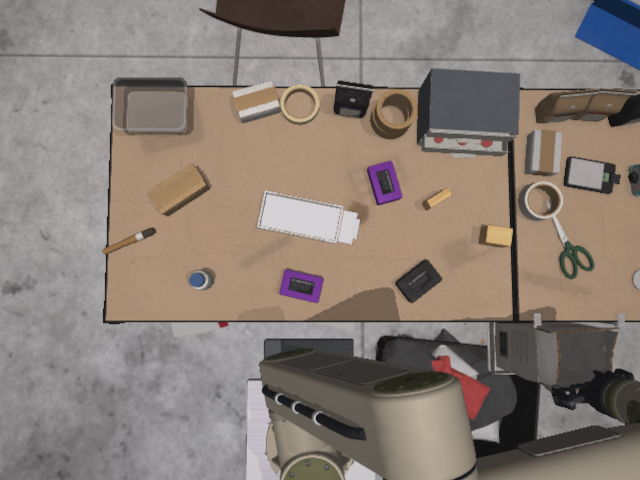

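View pics/scene0.png

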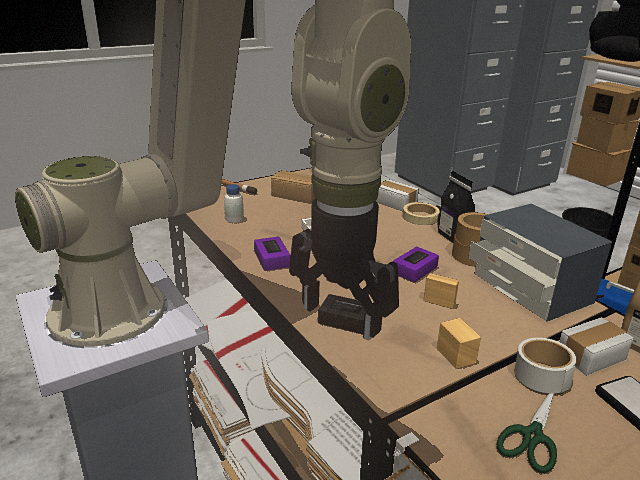

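Top view: carton (179,190), tray (300,216) with its flap to the right, black brick (419,281), brush (130,240), thick block (496,235), thin block (437,199), bottle (200,280). The two purple bricks, at (301,286) and (384,182), are the look-alikes. The scene view agrees.

```bash
cat > h.py <<'E'
from rig import *
import cv2,numpy as np
from scipy.spatial.transform import Rotation as R
np.set_printoptions(precision=4,suppress=True)
def cloud(cam,img=None):
    if cam=="wrist":
        p=np.array(get_tool_pos());q=np.array(get_tcp_rot())
        W=np.eye(4);W[:3,:3]=R.from_quat(q[[1,2,3,0]]).as_matrix();W[:3,3]=p
    pic,d=optics.get_image(cam);k=optics.calibration(cam)
    T=W@k["tool_from_camera"] if cam=="wrist" else k["T"]
    v,u=np.mgrid[:480,:640];K=k["mtx"]
    P=np.stack([(u-K[0,2])/K[0,0]*d,(v-K[1,2])/K[1,1]*d,d],-1)@T[:3,:3].T+T[:3,3]
    P[d<=0]=np.nan
    if img:cv2.imwrite(f"pics/{img}.png",pic)
    return pic,P
def fit(P,xy,r,zlo,zhi,mask=None):
    m=(np.hypot(P[...,0]-xy[0],P[...,1]-xy[1])<r)&(P[...,2]>zlo)&(P[...,2]<zhi)
    if mask is not None:m&=mask
    n,l,s,_=cv2.connectedComponentsWithStats(m.astype(np.uint8))
    if n<2:return None
    m=l==1+np.argmax(s[1:,4])
    Q=P[m];c,(a,b),_=rr=cv2.minAreaRect((Q[:,:2]*1000).astype(np.float32))
    bx=cv2.boxPoints(rr);e=[bx[1]-bx[0],bx[2]-bx[1]];e=max(e,key=np.linalg.norm)
    yaw=np.arctan2(e[1],e[0])%np.pi   # direction of long side
    return dict(c=np.array(c)/1000,size=sorted([a,b]),yaw=yaw,z=np.median(Q[:,2]),z9=np.percentile(Q[:,2],[5,95]),n=len(Q))
def quat(yaw):  # tool down, tool x (jaw direction) along yaw
    M=np.array([[np.cos(yaw),np.sin(yaw),0],[np.sin(yaw),-np.cos(yaw),0],[0,0,-1]])
    q=R.from_matrix(M).as_quat();return q[[3,0,1,2]]
def jawyaw(a):
    """of a, a+pi the one with the least joint-6 magnitude"""
    return a
E
python3 - <<'E'
from h import *
pic,P=cloud("top")
for n,(u,v),r,z0 in[("carton",(179,190),.11,.03),("brick",(419,281),.09,.02),("brush",(130,240),.1,.008),("thick",(496,235),.06,.03),("thin",(437,199),.06,.03),("bottle",(200,280),.05,.05),("tray",(300,216),.2,.012),("purp1",(301,286),.08,.02)]:
    x=P[v,u];print(n,x,fit(P,x[:2],r,z0,.12))
print("bench",P[250,350],P[150,250],P[300,150],P[190,330], "flap",P[226,348])
print(fit(P,P[216,300,:2],.2,.001,.03,pic.min(-1)>170))
for yaw in(0,np.pi/2,np.pi,-np.pi/2):
    print(yaw,[inverse_kinematics([*p,z],quat(yaw)) for p,z in (((.5,.1),.3),((.5,.4),.15))])
E
```

```text
carton [0.6154 0.3203 0.0618] {'c': array([0.6219, 0.3269]), 'size': [70.08203887939453, 133.4382781982422], 'yaw': np.float32(2.1456559), 'z': np.float64(0.057872294943604685), 'z9': array([0.0432, 0.0625]), 'n': 1614}
brick [ 0.3955 -0.2708  0.0315] {'c': array([ 0.3974, -0.2721]), 'size': [65.41642761230469, 100.84298706054688], 'yaw': np.float32(2.2245104), 'z': np.float64(0.03327251131451425), 'z9': array([0.028 , 0.0379]), 'n': 1057}
brush [0.496  0.4487 0.0193] {'c': array([0.4957, 0.4543]), 'size': [19.457923889160156, 139.27523803710938], 'yaw': np.float32(2.0055215), 'z': np.float64(0.01581387238347487), 'z9': array([0.0102, 0.0211]), 'n': 381}
thick [ 0.5082 -0.456   0.0608] {'c': array([ 0.5096, -0.4638]), 'size': [46.692745208740234, 66.29364776611328], 'yaw': np.float32(1.4324349), 'z': np.float64(0.05825569599731839), 'z9': array([0.0367, 0.0634]), 'n': 559}
thin [ 0.597  -0.3126  0.0589] {'c': array([ 0.6018, -0.3175]), 'size': [21.820755004882812, 64.6609115600586], 'yaw': np.float32(2.1238093), 'z': np.float64(0.05873727975643894), 'z9': array([0.0435, 0.0633]), 'n'
[... 830 characters left out ...]
size': [95.14607238769531, 250.4014129638672], 'yaw': np.float32(1.3814819), 'z': np.float64(0.003911511374652843), 'z9': array([0.0013, 0.0235]), 'n': 2359}
0 [array([0.0399, 0.1751, 0.0328, 1.4284, 0.    , 1.6106]), array([0.5495, 0.4714, 0.0809, 1.1803, 0.    , 2.1203])]
1.5707963267948966 [array([0.0399, 0.1751, 0.0328, 1.4284, 0.    , 0.0399]), array([0.5495, 0.4714, 0.0809, 1.1803, 0.    , 0.5495])]
3.141592653589793 [array([ 0.0399,  0.1751,  0.0328,  1.4284,  0.    , -1.5309]), array([ 0.5495,  0.4714,  0.0809,  1.1803,  0.    , -1.0213])]
-1.5707963267948966 [array([ 0.0399,  0.1751,  0.0328,  1.4284,  0.    , -3.1017]), array([ 0.5495,  0.4714,  0.0809,  1.1803,  0.    , -2.5921])]
```

```bash
python3 - <<'E'
from h import *
try:
    env.movep([.53,0.02,.33],quat(-.19))
    pic,P=cloud("wrist","wtray")
    print("top wall",fit(P,[.557,.025],.2,.015,.035,pic.min(-1)>120))
    print("white",fit(P,[.557,.025],.2,-.01,.035,pic.min(-1)>150))
    m=np.hypot(P[...,0]-.557,P[...,1]-.025)<.03;print("floor",np.nanmedian(P[m][:,2]))
    env.movep([.60,.31,.28],quat(.575))
    pic,P=cloud("wrist","wcart")
    for z in(.02,.04,.05):print("carton",fit(P,[.622,.327],.11,z,.12))
    print("bench z",np.nanmedian(P[...,2][P[...,2]<.015]),get_clock(),get_joints())
except env.MotionError as e: print("ME",e)
cv2.imwrite("pics/w1.png",np.hstack([cv2.resize(cv2.imread(f"pics/{n}.png"),(400,300)) for n in("wtray","wcart")]))
E
```

```text
top wall {'c': array([0.5579, 0.0281]), 'size': [97.31944274902344, 202.70932006835938], 'yaw': np.float32(1.3806907), 'z': np.float64(0.024170614589840322), 'z9': array([0.0207, 0.0257]), 'n': 1985}
white {'c': array([0.5575, 0.0281]), 'size': [85.76544952392578, 193.29983520507812], 'yaw': np.float32(1.3760891), 'z': np.float64(0.0034263166133940426), 'z9': array([0.002 , 0.0048]), 'n': 9535}
floor 0.41094259145479456
carton {'c': array([0.6215, 0.3306]), 'size': [67.66609191894531, 132.87986755371094], 'yaw': np.float32(2.1667676), 'z': np.float64(0.05947368303339534), 'z9': array([0.058 , 0.0608]), 'n': 8122}
carton {'c': array([0.6215, 0.3306]), 'size': [67.50544738769531, 132.87986755371094], 'yaw': np.float32(2.1667674), 'z': np.float64(0.059474207087171826), 'z9': array([0.058 , 0.0608]), 'n': 8117}
carton {'c': array([0.6218, 0.3308]), 'size': [66.82183074951172, 132.87986755371094], 'yaw': np.float32(2.1667676), 'z': np.float64(0.05947936817393262), 'z9': array([0.0581, 0.0608]), 'n': 8085}
bench z -0.001390719181188993 4.4833 [ 0.3559  0.522   0.4812  1.5291 -0.0005  1.3541]
```

View pics/w1.png

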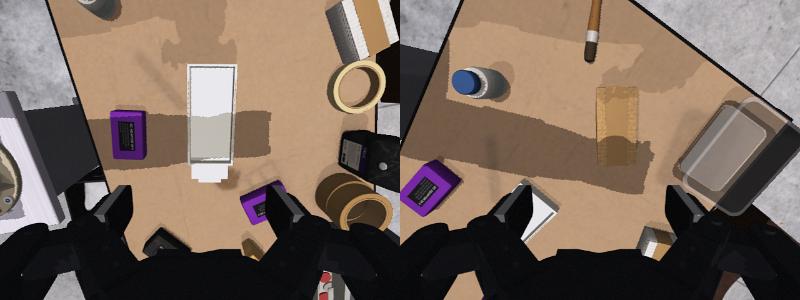

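Wrist view left: tray centred at about (212,115) px, flap below it. Right: carton at about (617,125) px, long side vertical, so the jaws are aligned across its width. Positions agree with the top camera within 4 mm. Grasping the carton next.

```bash
cat >> h.py <<'E'
TC=np.array([.5577,.0281]);TY=1.379;JY=TY-np.pi/2
def tray(x,y=0):return TC+x*np.array([np.cos(TY),np.sin(TY)])+y*np.array([-np.sin(TY),np.cos(TY)])
def totray(p):
    d=np.array(p)-TC;return np.array([d@[np.cos(TY),np.sin(TY)],d@[-np.sin(TY),np.cos(TY)]])
def pick(c,yaw,z,force,hover=.17,opening=.085):
    q=quat(yaw);claw.move_gripper(opening)
    env.movep([*c,hover],q)
    print("hit",env.move_straight([*c,z],q,.12,threshold=15))
    claw.move_gripper(0,force);env.hold(.2)
    print("gap",get_finger_gap(),"tcp",get_tool_pos());g=get_tool_pos()[2]
    env.move_straight([*c,hover],q,.15);env.hold(.2)
    print("gap",get_finger_gap(),"f",get_wrist_force());return g
def place(c,yaw,z,opening,hover=.2,slack=.004,thr=6):
    q=quat(yaw);env.movep([*c,hover],q)
    env.move_straight([*c,z+.03],q,.12);env.hold(.2)
    print("touch",env.move_straight([*c,z-slack],q,.04,threshold=thr),get_tool_pos(),z)
    claw.move_gripper(opening);env.hold(.3)
    env.move_straight([*c,hover],q,.12);print("t",get_clock())
E
python3 - <<'E'
from h import *
try:
    g=pick([.6216,.3300],2.160-np.pi/2,.020,50)
    env.movep([*tray(.027),.2],quat(JY))
    pic,P=cloud("wrist","held")
    print(g,get_joints(),get_clock())
except env.MotionError as e: print("ME",e)
E
```

```text
hit False
gap 0.06885715005901533 tcp [0.6223 0.3303 0.0212]
gap 0.06862263117398285 f [ 0.051  -0.8449 -1.4012]
0.021234117747519987 [-0.0434  0.3062 -0.0409  1.2234  0.0004  1.717 ] 9.6167
```

```bash
python3 - <<'E'
from h import *
try:
    place(tray(.027),JY,.0252,.085)
    env.movep([*(tray(-.0)-[.03,0]),.30],quat(JY))
    pic,P=cloud("wrist","placed1")
    r=fit(P,tray(.027),.12,.045,.12);print(r,totray(r["c"]),r["yaw"]-TY)
    print("wall",fit(P,TC,.2,.018,.035,pic.min(-1)>110),get_clock())
except env.MotionError as e: print("ME",e)
E
```

```text
touch True [0.5621 0.0546 0.0251] 0.0252
t 14.3667
{'c': array([0.5625, 0.0557]), 'size': [67.55022430419922, 131.40672302246094], 'yaw': np.float32(1.3808763), 'z': np.float64(0.0634861367286167), 'z9': array([0.062 , 0.0649]), 'n': 7889} [0.028  0.0006] 0.0018763542
wall {'c': array([0.5576, 0.028 ]), 'size': [96.90106964111328, 203.18858337402344], 'yaw': np.float32(1.3745941), 'z': np.float64(0.024200334802259083), 'z9': array([0.0214, 0.0257]), 'n': 2202} 14.9333
```

View pics/placed1.png

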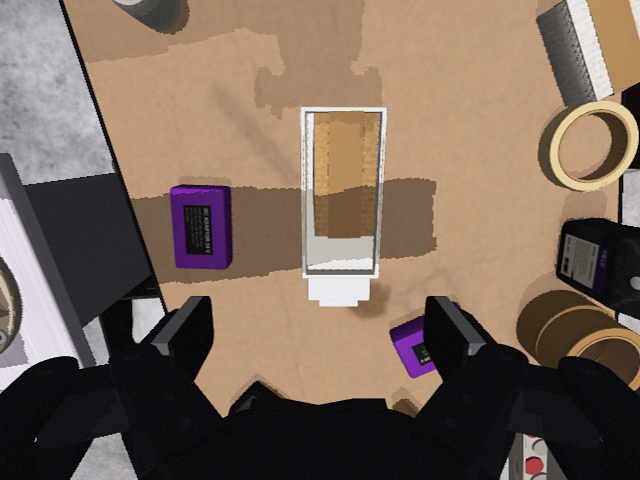

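Carton at about (348,175) px sits straight in the tray at its far end: tray x = 28 mm, y = 0.6 mm, yaw error 0.002. The gap by the flap is free. Thick block next.

```bash
python3 - <<'E'
from h import *
try:
    env.movep([.51,-.42,.25],quat(1.43))
    pic,P=cloud("wrist","wthick")
    r=fit(P,[.51,-.462],.07,.045,.1);print(r,get_clock())
    ok=35<r["size"][0]<55 and 55<r["size"][1]<72 and np.hypot(*(r["c"]-[.51,-.463]))<.012
    if ok:
        g=pick(r["c"],float(r["yaw"]),.022,40)
        place(tray(-.068),JY if 0 else JY+np.pi,g+.005,.085)
        env.movep([*(tray(-.0)-[.03,0]),.30],quat(JY))
        pic,P=cloud("wrist","placed2")
        z=P[...,2]
        for n,x,rad in(("carton",.028,.12),("block",-.068,.05)):
            t=(P[...,:2]-TC)@[np.cos(TY),np.sin(TY)]
            s=t>-.0395 if n=="carton" else t<-.0415
            r=fit(P,tray(x),rad,.045,.12,s);print(n,r,totray(r["c"]),r["yaw"]-TY)
    print(get_clock())
except env.MotionError as e: print("ME",e)
E
```

```text
{'c': array([ 0.5078, -0.4611]), 'size': [45.1976203918457, 63.726356506347656], 'yaw': np.float32(1.4212974), 'z': np.float64(0.05928470220083584), 'z9': array([0.0569, 0.0606]), 'n': 3136} 16.9917
hit False
gap 0.06349236983670943 tcp [ 0.5083 -0.4617  0.0231]
gap 0.06348217622789042 f [ 0.4146  0.7001 -1.8349]
touch True [ 0.5441 -0.0386  0.0269] 0.028060578276675994
t 26.975
carton {'c': array([0.5626, 0.0551]), 'size': [67.3894271850586, 132.53713989257812], 'yaw': np.float32(1.3810182), 'z': np.float64(0.0634789490347808), 'z9': array([0.062 , 0.0648]), 'n': 7960} [0.0275 0.0004] 0.0020182133
block {'c': array([ 0.545 , -0.0383]), 'size': [45.22863006591797, 63.79770278930664], 'yaw': np.float32(2.9514155), 'z': np.float64(0.06315267312309533), 'z9': array([0.054 , 0.0645]), 'n': 2338} [-0.0676 -0.0002] 1.5724156
29.7667
```

```bash
ls -t pics|head -2
```

```text
placed2.png
wthick.png
```

View pics/placed2.png

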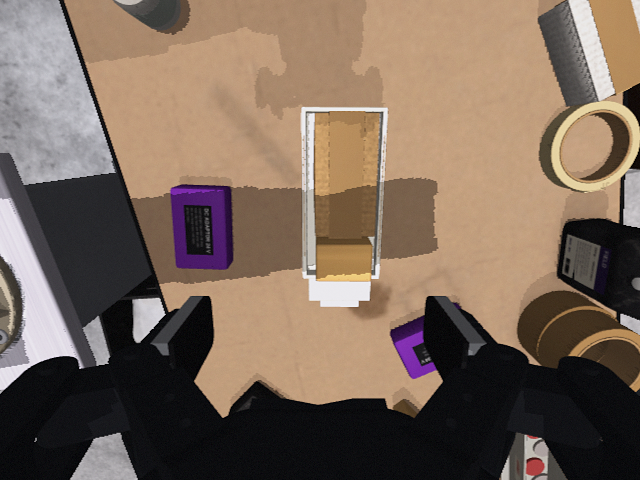

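Block at about (343,259) px stands in the gap: tray x = -67.6 mm, y = -0.2 mm, square to the tray. The carton did not move. Next is the black brick.

```bash
python3 - <<'E'
from h import *
try:
    env.movep([.40,-.25,.25],quat(.654))
    pic,P=cloud("wrist","wbrick")
    r=fit(P,[.397,-.27],.09,.02,.06);print(r,get_clock(), pic[int(np.argmin(np.abs(P[...,0]-.397)+np.abs(P[...,1]+.27))//640 if 0 else 0),0])
    m=np.hypot(P[...,0]-r["c"][0],P[...,1]-r["c"][1])<.03;print("colour",np.median(pic[m],0))
    if 58<r["size"][0]<70 and 92<r["size"][1]<106:
        g=pick(r["c"],float(r["yaw"])-np.pi/2,.006,50)
        place(tray(.0275),JY,g+.058,.085,hover=.25)
        env.movep([*(tray(-.0)-[.03,0]),.33],quat(JY))
        pic,P=cloud("wrist","placed3")
        r=fit(P,tray(.0275),.12,.08,.15);print("brick",r,totray(r["c"]),r["yaw"]-TY)
        r=fit(P,tray(.0275),.12,.045,.15,(P[...,:2]-TC)@[np.cos(TY),np.sin(TY)]>-.0398);print("carton",r,totray(r["c"]),r["yaw"]-TY)
    print(get_clock())
except env.MotionError as e: print("ME",e)
E
```

```text
{'c': array([ 0.3955, -0.2676]), 'size': [65.0810546875, 98.42435455322266], 'yaw': np.float32(2.225079), 'z': np.float64(0.03384698970476391), 'z9': array([0.0316, 0.0352]), 'n': 5802} 31.1417 [186 181 182]
colour [17. 15. 14.]
hit False
gap 0.06393635251421755 tcp [ 0.3958 -0.2681  0.0069]
gap 0.06390432272884328 f [ 0.2664 -0.0577 -2.8787]
touch True [0.5625 0.0551 0.0679] 0.06487152757504544
t 41.2833
brick {'c': array([0.5631, 0.0545]), 'size': [64.59169006347656, 99.05756378173828], 'yaw': np.float32(1.3814265), 'z': np.float64(0.09486542462896824), 'z9': array([0.0927, 0.0963]), 'n': 5736} [ 0.0269 -0.0002] 0.002426505
carton {'c': array([0.5627, 0.0555]), 'size': [66.44164276123047, 132.70616149902344], 'yaw': np.float32(1.3810792), 'z': np.float64(0.09458955032675398), 'z9': array([0.0628, 0.0962]), 'n': 7133} [0.0278 0.0003] 0.0020792484
41.7917
```

View pics/placed3.png

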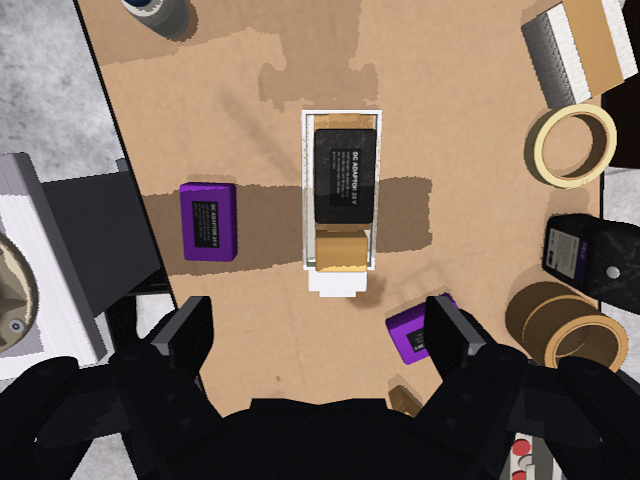

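Brick at about (345,175) px lies centred on the carton, offset about 1 mm, yaw error 0.0003. Last is the brush.

```bash
python3 - <<'E'
from h import *
try:
    env.movep([.485,.435,.25],quat(.435))
    pic,P=cloud("wrist","wbrush")
    r=fit(P,[.4957,.4543],.1,.006,.04);print(r,get_clock())
    if 14<r["size"][0]<27 and 128<r["size"][1]<148 and np.hypot(*(r["c"]-[.4957,.4543]))<.012:
        g=pick(r["c"],float(r["yaw"])-np.pi/2,.006,25,opening=.06)
        place(tray(.0272),JY,g+.0955,.06,hover=.25,thr=4)
        env.movep([*(tray(-.0)-[.03,0]),.36],quat(JY))
        pic,P=cloud("wrist","placed4")
        r=fit(P,tray(.0275),.12,.102,.15);print("brush",r,totray(r["c"]),r["yaw"]-TY)
        t=(P[...,:2]-TC)@[np.cos(TY),np.sin(TY)]
        for n,a,b in(("brick",.085,.102),("all",.045,.2),("block",.045,.08)):
            s=(t<-.0415) if n=="block" else t>-.0398
            r=fit(P,tray(-.068 if n=="block" else .0275),.12,a,b,s);print(n,r,totray(r["c"]),r["yaw"]-TY)
    print(get_clock())
except env.MotionError as e: print("ME",e)
E
```

```text
{'c': array([0.4948, 0.4592]), 'size': [19.70028305053711, 137.70249938964844], 'yaw': np.float32(2.0106788), 'z': np.float64(0.017165309511592897), 'z9': array([0.0126, 0.02  ]), 'n': 2089} 43.3833
hit False
gap 0.01972282655310269 tcp [0.4952 0.4595 0.0066]
gap 0.019904003060375503 f [0.0045 1.0247 0.3874]
touch True [0.5624 0.0548 0.1016] 0.10207920570983052
t 53.5333
brush {'c': array([0.5622, 0.0545]), 'size': [19.25262451171875, 138.1900177001953], 'yaw': np.float32(1.3897564), 'z': np.float64(0.11256054999661552), 'z9': array([0.108 , 0.1154]), 'n': 2003} [0.0268 0.0006] 0.010756493
brick {'c': array([0.5434, 0.0588]), 'size': [24.813858032226562, 98.4329605102539], 'yaw': np.float32(1.3771287), 'z': np.float64(0.09475274889992957), 'z9': array([0.0918, 0.0962]), 'n': 1894} [0.0274 0.0199] -0.0018712282
all {'c': array([0.5625, 0.0558]), 'size': [67.08739471435547, 135.53443908691406], 'yaw': np.float32(1.385072), 'z': np.float64(0.09513786550599226), 'z9': array([0.0629, 0.1144]), 'n': 6440} [0.0281 0.0005] 0.0060720444
block {'c': array([ 0.5453, -0.0376]), 'size': [44.09498596191406, 63.48835372924805], 'yaw': np.float32(2.9518046), 'z': np.float64(0.06325053890430737), 'z9': array([0.0577, 0.0646]), 'n': 1599} [-0.0669 -0.0003] 1.5728047
54.125
```

View pics/placed4.png

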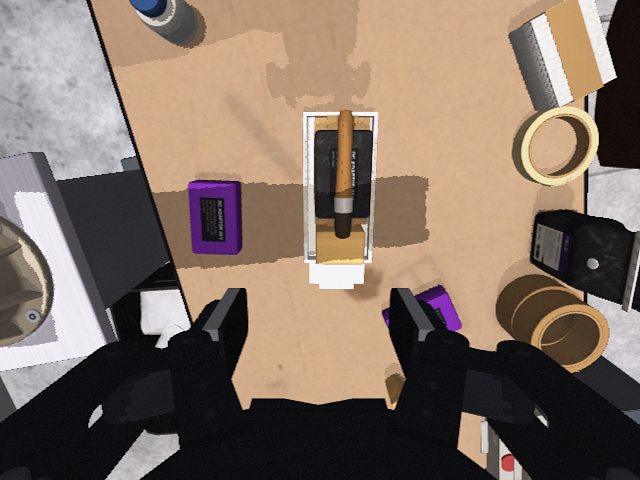

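Brush at about (344,172) px lies centred on the brick (tray x = 26.8 mm, y = 0.6 mm, yaw error 0.01). Everything else is in place and the robot is clear.

```bash
python3 -c "
from rig import *
env.hold(.3);job_done();print(get_clock())"
```

```text
the job is handed in; nothing more can be done
the job is handed in; nothing more can be done
```

The kit is packed and handed in at about 54 s of the 115 s allowed. No verdict came back, so this rests on my own measurements. All four items were let go, and the arm had moved clear above the tray.

My last wrist-camera checks, in the tray frame:

| Item | x (mm) | y (mm) | Yaw error (rad) | Resting height |
|---|---|---|---|---|
| Sample carton | about 28 | 0.5 | about 0.002 | flat on the tray floor |
| Thick block | -67 | -0.3 | about 0.002 | upright on the tray floor |
| Power brick | 27 | -0.2 | about 0.002 | top at 95 mm, as expected on the carton |
| Brush | 26.8 | 0.6 | 0.011 | top at about 115 mm, as expected on the brick |

The carton and brick values come from just before the brush was placed. After that the brush hid part of both, and what still showed had not shifted.

No check failed. The largest disagreement was about 5 mm between the top and wrist cameras on the brush and brick before grasping; I used the wrist values for both. I aimed the carton 3 mm short of the tray's end wall, so it is near that wall but not pressed against it.

I did not re-measure the thin block or the cleaner bottle at the end; the arm never went near the thin block and carried nothing close to the bottle.

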